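# Build the kiln stack for the eye box

### The arm

A 6-joint arm with a two-finger parallel gripper is mounted at the origin on the work surface. World frame = base frame: x ahead of the robot, y to its left, z up, the work surface at z = 0. Lengths are in m, angles in rad, forces in N, time in s.
With the tool pointing down it reaches from about 0.275 to 0.875 m from the base axis. Payload 12.5 kg.
Tool frame: the origin (TCP) lies at the very end of the fingers, on their centre line; the grasp point (between the pads) lies 19 mm behind it; z points along the fingers, y is the line along which they close (so a half turn about z gives the same grasp; the last joint's range is limited). The gripper opens to 85 mm and grips with 20 to 120 N. Pads are 22 mm wide; open, the fingers measure 114 mm over their backs; the gripper's body (76 mm by 85 mm) begins 54 mm behind the grasp point. The pads swing forward as they close: fully open they stand 13 mm farther back than shut.
Start: joints at [-1.196, 0.351, 1.652, -0, 1.139, -0.085], TCP at [0.244, -0.493, 0.231] pointing down, gripper open.
Joint ranges: [-2.75, 2.75], [-0.79, 2.1], [0.01, 2.65], [-1.57, 4.71], [0.07, 3.14], [-2.87, 2.87]. Speed limits (rad/s): [2.22, 2.22, 2.79, 3.14, 3.14, 3.14].

### API

Orientations are given as a 3x3 rotation matrix whose columns are the frame's x, y, z axes.
In Python, from bench import manip gives the robot as it stands. Calls block until the motion is done:
- manip.move_ptp(position, orientation): joint-space move of the TCP to a pose.
- manip.move_l(position, attitude=None, max_speed=0.15): straight line of the TCP; attitude=None keeps the orientation; max_speed is the mean speed in m/s.
- manip.move_j(angles): joint-space move.
- manip.set_gripper(opening, effort=None): opening from 0.0 (shut) to 1.0 (fully open); effort is the grip in N (None keeps the last); returns when the fingers have stopped.
- manip.dwell(seconds).
- manip.inverse_kinematics(position, orientation): joint angles nearest the present ones, or None.
- manip.grab_frame(name): name is "side" or "top" or "wrist"; returns (picture, depth): 400x640x3 uint8, red, green, blue; 400x640 float32, m along the optical axis (not along the pixel's ray), 0 where there is no reading.
- manip.get_calibration(name): a dict with "camera_matrix" (3x3 intrinsics, pixels), "k1" (the pictures are not rectified: a ray, as slopes to the right and down, at radius r is drawn at 1 + k1 r^2 times it, then the intrinsics apply), "R" (3x3) and "t" (3): a world point X has camera coordinates R X + t. Camera axes: x right, y down, z forward; pixel columns grow to the right and rows downward; lengths in m; the calibration is good to about 2 mm. A picture is of the moment at which its call begins: read the wrist's pose just before it. get_calibration takes no time and is no camera call; for the wrist camera it gives the pose at the moment of the call.
A pose or a line that the arm cannot do raises manip.Unreachable and nothing moves.
- manip.sign_off(): hands the job in; it is judged then, once.
Trained networks look in the newest picture that a camera, given by its name, has taken for a name from the list of things; names that differ only in an ending like _2 or _b are one class to them, and where a whole thing is asked for, a point or a joint stands for the part that bears it (a point fixed in the world has none). Each returns a list of dicts, best first, with "confidence" (0 to 1); they miss things now and then, are a little off and sometimes report something else, mostly with a low value. They report only what shows in the picture. A call takes as long as a camera call. They do not tell look-alikes from the thing itself.
- manip.look_for(camera, name): "at" ([x, y, z] in m, in world coordinates, good to about 4 mm: the middle of the surface that is visible of it).
Readings, each from a call of its own:
- manip.current_time(): time.
- manip.current_qpos(): joint angles.
- manip.current_joint_vel(): joint speeds.
- manip.current_joint_torque(): joint torques, N m.
- manip.current_ee_pos(): TCP position.
- manip.current_tcp_rot(): TCP orientation.
- manip.current_force(): force on the tool from outside, world axes, zero at the start.
- manip.current_ft_torque(): the same for the moment, N m.
- manip.current_grip_width(): opening from 0.0 (shut) to 1.0 (fully open).
- manip.current_grip_force(): force on a finger pad.
Only numpy, scipy, OpenCV 4.12 (cv2) and the standard library are available. Lean on these libraries where they do the work, as an engineer would, in place of code of your own. Each camera call takes 0.05 s, during which the arm holds its last target. There are 200 camera calls.

### The job

Build the kiln stack on the white ribbed setter (not the charcoal one), one piece at a time in this order: the terracotta finned riser, centred with its fins slid fully home between the setter's fins; the yellow kiln batt, flat and centred on the riser, lengthwise along it; the brown clay box, open side up, square and centred on the batt; last the eye lid, seated fully home in the mouth of the box with its edges square to it. Leave the glaze jar and the green slip tub where they stand, and let go of everything at the end.

Things in the scene. Friction and masses are not known exactly. Their poses are not given: they have to be found in the camera images.
- white_setter: White comb-shaped ceramic setter, fixed: the target. Base plate 96 (x) x 84 (y) x 12 mm; on it four upright fins, 80 mm long along its own x, 5 mm thick, at y = -22.5, -7.5, 7.5, 22.5 mm, rounded tops 36 mm above the table; the three gaps are 10 mm wide, 24 mm deep. Origin: centre of its underside, at table height; z up.
- dark_setter: Charcoal-coloured setter, of the same shape and size as the white one, fixed to the table. Not used. Origin: centre of its underside; x along its fins.
- riser: Terracotta-red finned riser, loose, 0.24 kg, standing on its fins. Slab 90 (x) x 56 (y) mm, 20 to 38 mm above the fin tips; below it three fins 80 mm long along x, 5 mm thick, lower edges rounded, at y = -15, 0, 15 mm. Origin: centre underneath, at the fin tips; z up. Either way round fits. Fully home the slab rests on the setter's fins: origin 16 mm above the setter's. Grip across the 56 mm.
- batt: Sand-yellow kiln batt, a loose flat slab 100 (x) x 60 (y) x 14 mm, about 0.17 kg, lying flat. Origin: centre of its underside; z up. Easily gripped across its 60 mm width. In place, its origin lies 38 mm above that of the riser, top 68 mm above the table.
- clay_box: Brown clay box, open at the top, loose, about 0.2 kg, 56 x 56 x 56 mm, walls and floor 6 mm (mouth 44 x 44 mm). Origin: centre of its underside; x and y along its sides; z up. In place, its underside lies on the batt and its rim 124 mm above the table.
- eye_lid: Box lid, loose, 0.09 kg, right way up: brown plate 56 x 56 mm, white eye-shaped grip block on top, 34 (x) x 18 (y) mm, dark iris; square spigot 38 mm below (32 mm in its lowest 4 mm). Origin: centre of the spigot's underside; spigot 0-10, plate 10-18, block 18-40 mm above it. Seated, plate on rim: origin 46 mm above the box's. Grip the block along y, fingertips above the plate. Quarter turns fit.
- glaze_jar: Small glaze jar with a blue cap and paper label, loose, diameter 56 mm, height 62 mm. A bystander: leave it standing. Origin: centre of its underside.
- slip_tub: Low open green plastic tub of dried slip, loose, 90 (x) x 65 (y) x 35 mm. A bystander: leave it. Origin: centre of its underside.
There are look-alikes about, which are no part of the job. Leave any purple look-alike of the white_setter alone.

How it is judged:
On the way, in this order (a step that is already met when the one before it is completed fails the run):
1. the riser's fins are fully home between the white setter's fins (x of riser in the frame of white_setter between -0.014 and 0.014 m and y of riser in the frame of white_setter between -0.005 and 0.005 m and z of riser in the frame of white_setter between 0.013 and 0.0185 m and angle between riser's own z axis and vertical below 0.06 rad and angle between the x axis of riser and the x axis of white_setter, either way round below 0.12 rad), for 0.2 s.
2. the batt lies flat on the seated riser (all of step 1 and horizontal distance between batt and riser below 0.014 m and z of batt in the frame of riser between 0.036 and 0.041 m and angle between batt's own z axis and vertical below 0.06 rad and angle between the x axis of batt and the x axis of riser, either way round below 0.2 rad), for 0.2 s.
3. the box stands upright, square and centred on the batt (all of step 2 and horizontal distance between clay_box and batt below 0.014 m and z of clay_box in the frame of batt between 0.012 and 0.017 m and angle between clay_box's own z axis and vertical below 0.06 rad and (angle between the x axis of clay_box and the x axis of batt, either way round below 0.2 rad or angle between the y axis of clay_box and the x axis of batt, either way round below 0.2 rad)), for 0.2 s.
4. the lid is seated in the box on the stack (all of step 3 and horizontal distance between eye_lid and clay_box below 0.006 m and z of eye_lid in the frame of clay_box between 0.043 and 0.048 m and angle between eye_lid's own z axis and vertical below 0.06 rad and (angle between the x axis of eye_lid and the x axis of clay_box, either way round below 0.2 rad or angle between the y axis of eye_lid and the x axis of clay_box, either way round below 0.2 rad)), for 0.2 s.
At the end, for the whole second after the job is handed in: Stacked on the white setter: riser home (3 mm in height, 5 across, 14 along the fins, 0.12 rad), batt and box each centred within 14 mm and square within 0.2 rad, lid seated within 6 mm, 2 to 3 mm in height, square within 0.2 rad; all level within 0.06 rad, released, at rest (all of step 4 and contact force between the fingers and riser below 0.1 N and contact force between the fingers and batt below 0.1 N and contact force between the fingers and clay_box below 0.1 N and contact force between the fingers and eye_lid below 0.1 N and linear speed of each of riser, batt, clay_box, eye_lid below 0.02 m/s); the robot touches nothing.
It fails at once if the glaze jar or the slip tub was shifted by more than 30 mm (distance of any of glaze_jar, slip_tub from where it was at the start of the episode above 0.03 m).
It also fails if it takes over 115 s, if anything falls off the work surface, if the arm or the gripper's body presses on something with over 40 N, if the wrist force passes 120 N, or if a joint passes its speed limit or range.

## Working session

There is one attempt and no reset: what is moved stays moved. The work goes in short steps, each a Python script; the robot and the scene stay as the last script left them, time stands still between calls to the robot, and variables do not carry over. Pictures are saved under pics/ and viewed, at most 14 in all, crops included, and the job is handed in when it is done.

```bash
mkdir -p pics; ls; python3 - <<'E'
from bench import manip
import cv2,numpy as np
for c in("top","side"):
    im,d=manip.grab_frame(c); cv2.imwrite(f"pics/{c}0.png",im[...,::-1]); np.savez(f"{c}0.npz",im=im,d=d)
    k=manip.get_calibration(c); print(c,k, (d>0).mean())
    for n in "white_setter dark_setter riser batt clay_box eye_lid glaze_jar slip_tub".split():
        print(n,[(np.round(r["at"],3).tolist(),round(r["confidence"],2)) for r in manip.look_for(c,n)])
print(manip.current_time())
E
```

```text
pics
top {'camera_matrix': array([[503.45105625,   0.        , 322.65204803],
       [  0.        , 503.45105625, 197.10546449],
       [  0.        ,   0.        ,   1.        ]]), 'k1': -0.13485612197265412, 'R': array([[ 0.02334851, -0.99948531,  0.02199929],
       [-0.9975611 , -0.02474012, -0.06526695],
       [ 0.06577762, -0.02042175, -0.99762531]]), 't': array([0.04044829, 0.45489343, 1.3448325 ])} 0.995875
white_setter [([0.616, 0.108, 0.01], 0.92), ([0.277, -0.245, 0.016], 0.86), ([0.517, 0.437, 0.016], 0.81), ([0.282, 0.24, 0.017], 0.74)]
dark_setter [([0.632, 0.298, 0.011], 0.57)]
riser [([0.613, -0.085, 0.038], 0.71)]
batt [([0.435, 0.083, 0.016], 0.76)]
clay_box [([0.435, -0.107, 0.026], 0.85), ([0.445, -0.289, 0.014], 0.63)]
eye_lid [([0.641, -0.285, 0.019], 0.68)]
glaze_jar [([0.461, 0.284, 0.063], 0.9)]
slip_tub [([0.448, -0.288, 0.015], 0.75)]
side {'camera_matrix': array([[369.82998311,   0.        , 321.78173592],
       [  0.        , 369.82998311, 200.34264045],
       [  0.        ,   0.        ,   1.        ]]), 'k1': -9.867012550747013e-05, 'R': array([[-0.7408944 , -0.67161535, -0.00288255],
       [-0.34774436,  0.38727995, -0.85386656],
       [ 0.57458624, -0.63162256, -0.520484  ]]), 't': array([0.39217701, 0.17494931, 0.77326772])} 0.9960390625
white_setter [([0.507, 0.451, 0.016], 0.82), ([0.609, 0.122, 0.023], 0.67), ([0.273, 0.26, 0.026], 0.6), ([0.253, -0.205, 0.007], 0.5)]
dark_setter [([0.622, 0.307, 0.014], 0.69), ([0.458, -0.262, 0.016], 0.4)]
riser [([0.604, -0.074, 0.036], 0.67)]
batt [([0.434, 0.097, 0.014], 0.61)]
clay_box [([0.43, -0.078, 0.035], 0.97)]
eye_lid [([0.632, -0.283, 0.016], 0.57)]
glaze_jar [([0.448, 0.301, 0.037], 0.69)]
slip_tub [([0.46, -0.267, 0.017], 0.7)]
0.9
```

View pics/top0.png

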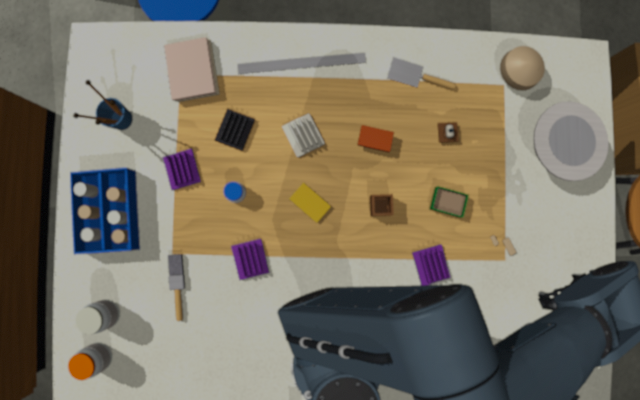

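View pics/side0.png

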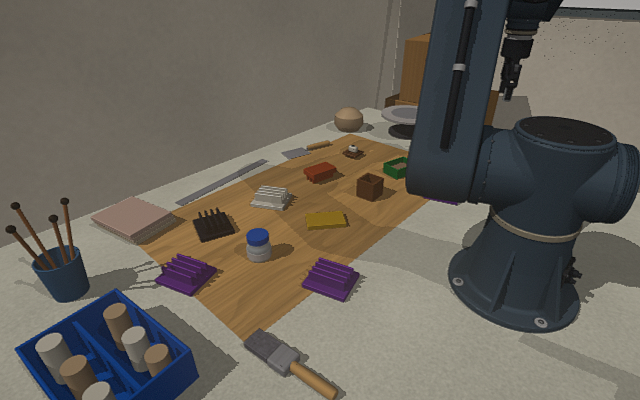

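The top view shows the white setter at (304,135), riser (377,139), batt (311,203), box (381,205) and lid (449,133). The purple look-alikes are at (182,168), (250,258) and (431,263), and the charcoal setter is at (235,130). The side view agrees. Next I'll write a cloud-based measuring helper and look from close by.

```bash
cat > h.py <<'E'
from bench import manip
import cv2,numpy as np
def cloud(im,d,k):
    v,u=np.nonzero(d>0)
    p=cv2.undistortPoints(np.stack([u,v],1).astype(float)[:,None],k["camera_matrix"],np.array([k["k1"],0,0,0.]))[:,0]
    z=d[v,u]; X=np.c_[p*z[:,None],z]
    return (X-k["t"])@k["R"], im[v,u], np.c_[u,v]
def view(cam,save=None):
    k=manip.get_calibration(cam); im,d=manip.grab_frame(cam)
    if save: cv2.imwrite(f"pics/{save}.png",im[...,::-1])
    return cloud(im,d,k)
def rect(P,c,r,z0,z1,C=None,cf=None):
    """min-area rectangle of the points near c with heights z0..z1: centre, long/short side, yaw of long side, median z"""
    m=(np.hypot(*(P[:,:2]-c).T)<r)&(P[:,2]>z0)&(P[:,2]<z1)
    if cf is not None: m&=cf(C.astype(int))
    Q=P[m]
    if len(Q)<20: return None
    (cx,cy),(w,h),a=cv2.minAreaRect((Q[:,:2]*1000).astype(np.float32))
    if w<h: w,h,a=h,w,a+90
    return np.round([cx,cy,w,h,(a+90)%180-90,np.median(Q[:,2])*1000,len(Q)],1)
def down(yaw):  # tool pointing down, y axis (closing line) at yaw+90deg
    c,s=np.cos(yaw),np.sin(yaw)
    return np.array([[c,s,0],[s,-c,0],[0,0,-1.]])
E
python3 - <<'E'
from h import *
R=manip.current_tcp_rot();p=manip.current_ee_pos();k=manip.get_calibration("wrist")
print("Rtcp",R.round(2).tolist());print("cam in tcp",(R.T@(-k["R"].T@k["t"]-p)).round(3),"axes",(k["R"]@R).round(2).tolist(),k["camera_matrix"][0,0],k["k1"])
for c in("top","side"):
    f=np.load(c+"0.npz");P,C,_=cloud(f["im"],f["d"],manip.get_calibration(c))
    t=P[(abs(P[:,0]-.5)<.1)&(abs(P[:,1])<.4)]
    print(c,"table z",np.median(t[:,2]),t[:,2].std())
    for n,xy,z0 in(("set",(.616,.108),.02),("riser",(.613,-.085),.025),("batt",(.435,.083),.007),("box",(.435,-.107),.045),("lid",(.641,-.285),.01)):
        print(n,rect(P,np.array(xy),.065,z0,.08))
E
```

```text
Rtcp [[0.9, 0.44, 0.0], [0.44, -0.9, -0.0], [-0.0, 0.0, -1.0]]
cam in tcp [ 0.081  0.    -0.143] axes [[0.0, 1.0, 0.0], [-0.95, 0.0, -0.32], [-0.32, -0.0, 0.95]] 353.2507503652721 -0.047106493398680595
top table z 0.0019107838254601092 0.01103555401637695
set [622.9 110.2  80.7  49.7  28.   35.4 272. ]
riser [614.9 -86.2  90.6  57.9  79.1  38.7 716. ]
batt [433.   84.8 117.9 110.9  83.3  14.6 842. ]
box [ 434.8 -104.9   57.2   55.9  -86.7   56.7  196. ]
lid [ 642.7 -289.6   57.6   56.6  -86.2   20.   396. ]
side table z -0.000445485583466948 0.014587924860130733
set [623.5 112.3  81.3  54.8  28.7  30.7 375. ]
riser [616.5 -83.1  90.   61.4  79.6  35.7 321. ]
batt [438.5  89.3  99.6  61.7  51.3  12.2 553. ]
box [ 436.4 -102.    59.9   58.   -87.4   52.2  198. ]
lid [ 643.  -284.8   55.6   52.5    4.7   17.7  153. ]
```

```bash
cat >> h.py <<'E'
def ori(p,yaw):
    """of yaw and yaw+180deg, the one with the smaller last-joint move that is reachable"""
    q0=manip.current_qpos(); b=[]
    for y in(yaw,yaw+np.pi):
        q=manip.inverse_kinematics(p,down(y))
        if q is not None: b.append((abs(np.array(q)-q0).max(),y))
    return [y for _,y in sorted(b)]
E
python3 - <<'E'
from h import *
W=lambda C:(C.min(1)>110)&(C.max(1)-C.min(1)<40)
for n,xy,yaw,z0,z1 in(("lid",(.643,-.287),-86,.01,.028),("riser",(.615,-.085),79,.025,.05),("box",(.435,-.104),-87,.045,.07),("batt",(.435,.086),-50,.007,.03),("set",(.623,.111),28,.022,.05)):
    p=[*xy,.2]
    ys=ori(p,np.radians(yaw)); print(n,np.degrees(ys).round())
    for y in ys:
        manip.move_ptp(p,down(y)); manip.dwell(.2)
        P,C,_=view("wrist",f"w_{n}" if y==ys[0] else None)
        t=P[(np.hypot(*(P[:,:2]-xy).T)<.1)&(P[:,2]<.006)]
        print(" ",rect(P,np.array(xy),.07,z0,z1),"table",np.median(t[:,2]).round(4),manip.current_qpos()[5].round(2))
        if n=="lid": print("  block",rect(P,np.array(xy),.06,.032,.06))
print(manip.current_time())
import subprocess
ims=[cv2.imread(f"pics/w_{n}.png") for n in("lid","riser","batt","set")]
cv2.imwrite("pics/mos.png",cv2.resize(np.vstack([np.hstack(ims[:2]),np.hstack(ims[2:])]),(800,500)))
E
```

```text
lid [ 94. -86.]
  [ 642.5 -290.4   56.7   56.1  -85.9   18.7 2644. ] table 0.0012 -0.56
  block [ 642.3 -289.4   32.5   16.8    4.5   39.7  688. ]
  [ 642.3 -291.2   56.1   55.6    4.4   18.7 2669. ] table 0.0013 2.59
  block [ 642.3 -290.7   33.4   18.5    5.2   39.7  708. ]
riser [79.]
  [ 615.5  -86.3   90.4   56.    79.1   38.5 6118. ] table 0.0012 -0.02
box [ 93. -87.]
  [ 435.4 -104.7   56.8   56.2  -87.    56.3 2139. ] table 0.0012 -0.39
  [ 435.3 -105.3   56.2   56.1  -87.    56.4 2066. ] table 0.0013 2.75
batt [-50. 130.]
  [ 438.8   85.7  100.2   60.5   50.3   14.6 6429. ] table 0.0013 2.53
  [ 438.6   86.3  100.3   60.6   50.3   14.5 6372. ] table 0.0012 -0.61
set [208.  28.]
  [ 622.8  109.3   79.9   50.    27.9   36.  2092. ] table 0.0013 -1.96
  [ 623.6  109.5   80.6   50.1   27.9   36.  2118. ] table 0.0013 1.18
20.3833
```

View pics/mos.png

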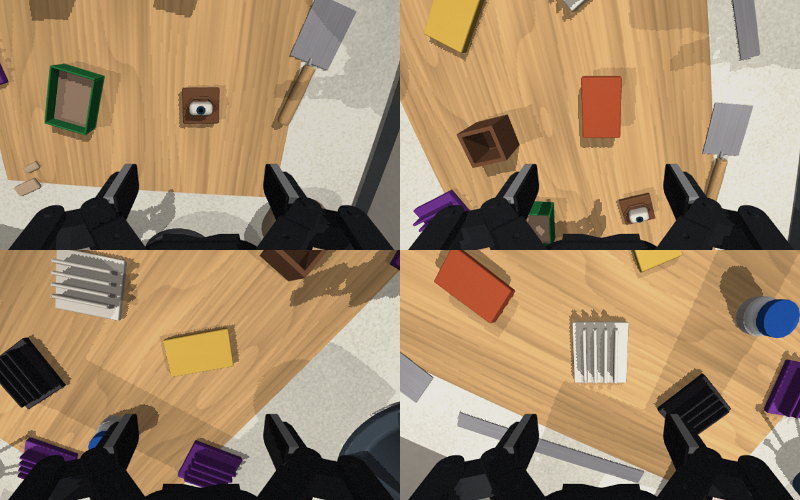

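The mosaic shows the lid at (200,105), riser at (600,107), batt at (198,352) and setter at (600,350), all clear of neighbours. The measurements agree to under 1 mm, so I'm picking the riser.

```bash
cat >> h.py <<'E'
def pick(xy,yaw,zg,effort,up=.15):
    R=down(yaw)
    manip.set_gripper(1.0)
    manip.move_ptp([*xy,zg+.09],R); manip.move_l([*xy,zg],max_speed=.1)
    print("force at grasp",np.round(manip.current_force(),1))
    manip.set_gripper(0.0,effort)
    print("width",manip.current_grip_width()*85,"grip",manip.current_grip_force())
    manip.move_l([*xy,up],max_speed=.15)
    print("lifted width",manip.current_grip_width()*85,"grip",manip.current_grip_force(),"F",np.round(manip.current_force(),1))
def lower(xy,z,fmax=8,step=.003,zs=None):
    """guarded descent to z; stops when the upward force has risen by fmax"""
    f0=manip.current_force()[2]; c=manip.current_ee_pos()[2]
    while c>z+1e-5:
        c=max(z,c-step); manip.move_l([*xy,c],max_speed=.05)
        f=manip.current_force()[2]-f0
        if abs(f)>fmax: break
    print("stopped at",round(c,4),"target",z,"dF",np.round(manip.current_force(),1),f0)
    return c
E
python3 - <<'E'
from h import *
pick((.6155,-.0863),np.radians(79.1),.012,50)
R=down(np.radians(27.9)); s=(.6232,.1094)
manip.move_ptp([*s,.15],R)
manip.move_l([*s,.012+.016+.028],max_speed=.12); manip.dwell(.2)
lower(s,.0283); print(manip.current_ee_pos(),manip.current_time())
E
```

```text
force at grasp [ 0.1  0.5 -0.1]
width 55.00654392716529 grip 53.53354275226593
lifted width 55.00023980547851 grip 53.084574937820435 F [ 0.4  0.5 -2.6]
stopped at 0.0283 target 0.0283 dF [-1.8 -1.3  6.2] -2.711719135153759
[0.62339497 0.10943054 0.02881276] 28.95
```

```bash
python3 - <<'E'
from h import *
manip.set_gripper(1.0); s=(.6232,.1094)
manip.move_l([*s,.2],max_speed=.2); manip.dwell(.2)
P,C,_=view("wrist","riser_placed")
print(rect(P,np.array(s),.075,.045,.08))
t=P[(np.hypot(*(P[:,:2]-s).T)<.15)&(P[:,2]<.006)];print(np.median(t[:,2]))
Q=P[(np.hypot(*(P[:,:2]-s).T)<.02)&(P[:,2]>.04)]
A=np.c_[Q[:,:2]-s,np.ones(len(Q))];print("plane",np.linalg.lstsq(A,Q[:,2],rcond=None)[0])
pick((.4387,.0860),np.radians(50.3),.003,50)
print(manip.current_time())
E
```

```text
[ 624.1  109.3   89.6   56.2   27.9   54.6 6812. ]
0.0012857023305709698
plane [7.77669559 4.08285725 0.14098736]
force at grasp [-2.  -0.5  0.4]
width 57.64265468814864 grip 51.12552881240845
lifted width 57.8954095200114 grip 53.78776788711548 F [-0.5 -0.2 -1.6]
34.275
```

View pics/riser_placed.png

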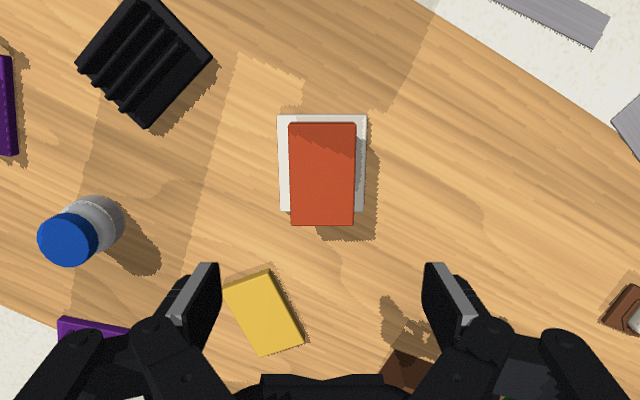

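The picture shows the riser seated level on the setter at (322,170), with its top at about 54 mm. The batt is held, so I'm placing it.

```bash
python3 - <<'E'
from h import *
s=(.6236,.1094)
manip.move_ptp([*s,.15],down(np.radians(27.9))); manip.move_l([*s,.075],max_speed=.12); manip.dwell(.2)
lower(s,.0565,fmax=5,step=.002)
manip.set_gripper(1.0)
manip.move_l([*s,.22],max_speed=.2); manip.dwell(.2)
P,C,_=view("wrist","batt_placed")
b=rect(P,np.array(s),.075,.061,.08); print(b)
Q=P[(np.hypot(*(P[:,:2]-s).T)<.025)&(P[:,2]>.05)&(P[:,2]<.08)]
print("plane",np.linalg.lstsq(np.c_[Q[:,:2]-s,np.ones(len(Q))],Q[:,2],rcond=None)[0],manip.current_time())
E
```

```text
stopped at 0.0565 target 0.0565 dF [-3.9 -0.4 12.5] -2.3812251793396637
[ 624.5  109.4   99.8   60.2   27.8   68.6 7765. ]
plane [-0.00130653  0.00171943  0.06862077] 40.1333
```

View pics/batt_placed.png

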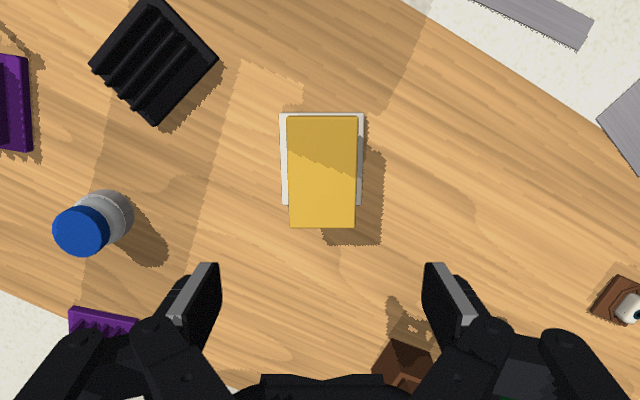

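The batt is flat and centred at (322,170), top about 68 mm. Next the box.

```bash
python3 - <<'E'
from h import *
pick((.4353,-.105),np.radians(93),.025,40,up=.2)
s=(.6240,.1094)
manip.move_ptp([*s,.2],down(np.radians(27.8))); manip.move_l([*s,.11],max_speed=.12); manip.dwell(.2)
lower(s,.0928,fmax=5,step=.002)
manip.set_gripper(1.0)
manip.move_l([*s,.26],max_speed=.2); manip.dwell(.2)
P,C,_=view("wrist","box_placed")
print("box",rect(P,np.array(s),.06,.115,.14),"batt",rect(P,np.array(s),.075,.06,.08),manip.current_time())
E
```

```text
force at grasp [-0.3 -0.   0.4]
width 54.992333011005485 grip 42.549991607666016
lifted width 55.25264974112449 grip 42.71226704120636 F [-0.7 -0.3 -2.2]
stopped at 0.0928 target 0.0928 dF [-0.7  0.3  5.7] -2.827927157296259
box [ 625.3  109.6   56.1   56.1  -62.3  124.4 2170. ] batt [ 624.1  109.4  100.6   60.    27.6   73.2 3337. ] 50.9083
```

View pics/box_placed.png

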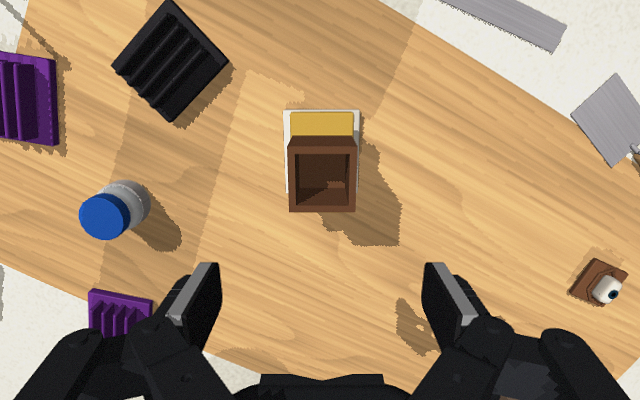

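The box is upright and centred, with its mouth at (322,180). Last, the lid.

```bash
python3 - <<'E'
from h import *
pick((.6424,-.2906),np.radians(4.5),.0215,40,up=.24)
s=(.6249,.1095)
manip.move_ptp([*s,.24],down(np.radians(27.7))); manip.move_l([*s,.155],max_speed=.12); manip.dwell(.2)
print(manip.current_ee_pos())
lower(s,.1352,fmax=4,step=.002)
print(manip.current_ee_pos(),manip.current_time())
E
```

```text
force at grasp [-0.4  0.3 -0.6]
width 16.992214381671257 grip 40.58034002780914
lifted width 17.157235953172513 grip 40.154773592948914 F [ 0.2  0.5 -1.4]
[0.62522525 0.10951897 0.15575298]
stopped at 0.1352 target 0.1352 dF [-1.3 -1.1  4. ] 0.05148445790784684
[0.62505172 0.10947181 0.13562117] 61.275
```

```bash
python3 - <<'E'
from h import *
manip.set_gripper(1.0); s=(.6249,.1095)
manip.move_l([*s,.30],max_speed=.15); manip.dwell(.3)
P,C,_=view("wrist","lid_placed")
print("lid plate",rect(P,np.array(s),.06,.127,.140),"block",rect(P,np.array(s),.06,.148,.17),"batt",rect(P,np.array(s),.075,.06,.075))
im,d=manip.grab_frame("side"); c=im[140:260,200:360]; w=cv2.imread("pics/lid_placed.png")
cv2.imwrite("pics/fin.png",np.hstack([cv2.resize(w,(400,300)),cv2.resize(c,(400,300))[...,::-1]]))
print(manip.current_time())
E
```

```text
lid plate [ 625.6  109.4   56.    55.7  -62.3  132.7 2905. ] block [625.6 109.   33.3  17.3  27.2 153.9 723. ] batt [ 624.2  109.3  100.6   59.6   28.1   68.5 1264. ]
63.5917
```

View pics/fin.png

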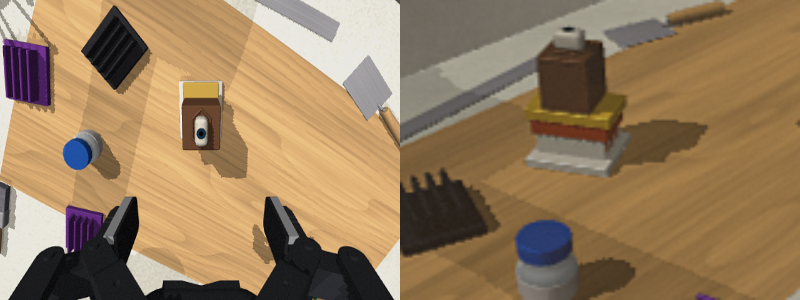

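The lid plate top is at about 132 mm, as expected (124 + 8), and square on the box at (201,130). The side view shows the full stack upright, with the jar untouched.

```bash
python3 -c "
from bench import manip
print(manip.sign_off())"
```

```text
the job is handed in; nothing more can be done
None
```

The kiln stack is built on the white setter (riser, batt, box, lid), everything is released, and the job was handed in at about 64 s; my last camera measurements show each piece seated, centred and square, but the sign-off returned no verdict.

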